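Fit the drive spindle into the bench drive and hold it home

ROBOT

A 6-joint arm with a two-finger parallel gripper is mounted at the origin on a cart in front of the work surface, level with it; the furniture and walls round the work are solid. World frame = base frame: x ahead of the robot, y to its left, z up, the work surface at z = 0. Lengths are in m, angles in rad, forces in N, time in s.
With the tool pointing down it reaches from about 0.35 to 0.775 m from the base axis. Payload 7.3 kg.
Tool frame: the origin (TCP) lies at the centre of the arm's flange, where the gripper is bolted on; the fingertips stand 178 mm ahead of it and the grasp point (between the pads) lies 159 mm ahead of it; z points along the fingers, y is the line along which they close (so a half turn about z gives the same grasp; the last joint's range is limited). The gripper opens to 92 mm and grips with 3 to 60 N. Pads are 19 mm wide; open, the fingers measure 130 mm over their backs; the gripper's body (75 mm by 190 mm) begins 47 mm behind the grasp point.
Start: joints at [1.126, 0.342, 1.524, -0, 1.275, -0.146], TCP at [0.155, 0.502, 0.405] pointing down, gripper open.
Joint ranges: [-2.53, 2.53], [-0.77, 2.02], [0.04, 2.7], [-1, 4.14], [0.28, 2.66], [-3.11, 3.11]. Speed limits (rad/s): [2.57, 2.57, 3.14, 3.14, 3.14, 3.14].

INTERFACE

Orientations are given as [roll, pitch, yaw] about the fixed x, y, z axes, in that order (R = Rz(yaw) Ry(pitch) Rx(roll)).
In Python, from cell import telemetry, vision, ticket gives the robot as it stands.
- The arm moves only by the shell command python3 -m crank 'ROWS' [FORCE]. ROWS is JSON, a list of rows, each a list of 5 numbers: the gripper command: -1 is shut, 1 is fully open, values between are in proportion, then the shift along the tool's x, y, z in mm, then the turn about the tool's z in rad. In form: [[fingers, dx, dy, dz, roll], ...]. A call has 1 to 12 rows; each row is the pose to reach, as a shift and turn from the pose commanded when the call began, along the tool's axes at that moment; what a row does not reach only later rows make up. A row lasts 1/12 s, in which the tool goes at most 41.7 mm and 7.16 degrees, less where a joint would pass 70% of its speed; a pose out of reach is approached as far as the arm can. A call with a gripper value outside its range is refused whole. The fingers move at their own pace and stop on an object; FORCE is the grip in N (left out, the last holds). Time passes only in rows, so rows that repeat a pose let the fingers close. It gives the time, the measured TCP pose, the force, the opening and the grip force at its end, in the units of the state.
- telemetry.observe(): the state, without advancing time (a new reading comes with each control period).
- vision.read_camera(name): name is "side" or "top"; returns (picture, depth): 480x640x3 uint8, red, green, blue; 480x640 float32, m along the optical axis (not along the pixel's ray), 0 where there is no reading.
- vision.get_calibration(name): a dict with "camera_matrix" (3x3 intrinsics, pixels), "rvec" (rotation vector, rad) and "tvec" (3), from world to camera coordinates, as OpenCV has them. Camera axes: x right, y down, z forward; pixel columns grow to the right and rows downward; lengths in m; the calibration is good to about 2 mm. A picture is of the moment at which its call begins. get_calibration takes no time and is no camera call.
- ticket.hand_in(): hands the job in; it is judged then, once.
The state is a dict: "time": time; "qpos": joint angles; "qvel": joint speeds; "joint_efforts": joint torques, N m; "tool_pos": TCP position; "tool_rot": TCP orientation; "contact_force": force on the tool from outside, world axes, zero at the start; "torque": the same for the moment, N m; "opening": finger opening in m; "grip_force": force on a finger pad.
Only numpy, scipy, OpenCV 4.12 (cv2) and the standard library are available. Lean on these libraries where they do the work, as an engineer would, in place of code of your own. Each camera call takes 0.05 s, during which the arm holds its last target. There are 200 camera calls.

TASK

Pull open the drawer of the small blue cabinet, lift out the square-headed steel spindle, turn it until the four ribs of its foot match the cross-shaped slots in the hub of the bench drive, and slide it down fully home, collar against the hub. A spring in the hub pushes back, so finish while still gripping the spindle's head and pressing it home, ready for a colleague to fix it; do not knock over the two glass beakers.

Things in the scene. Friction and masses are not known exactly. Their poses are not given: they have to be found in the camera images.
- cabinet: blue steel cabinet, fixed, 150 deep (x), 200 wide (y), 100 high; origin at the centre of its underside; its drawer opens along its -x. The spindle hangs by its collar in a block in the drawer, on the middle line, 49 mm behind the drawer's front face, and goes with the drawer. Front panel's top at 94 mm height, drawer side walls at 44 mm
- drawer (a joint): slide of the cabinet's only drawer, in m: 0 shut, grows as it is pulled out, stop at 0.11; light friction (1 to 2 N), stays where it is left. 0.07 to 0.08 of opening bares the spindle's head for a grasp from above
- drawer_handle (a point): middle of the drawer's white bar handle: round bar 10 mm thick, 90 mm long, level, 82 mm above the table, 18 mm under the cabinet's top, its axis 40 mm in front of the drawer's front face. The drawer opens along -x of this point, the bar lies along y, z is up. Moves with the drawer
- spindle_mid (a point): upright steel spindle, 72 mm high, about 0.15 kg; point on its axis, 36 mm above the foot's end. From below: foot of two crossed ribs, 22 mm long, 26 mm across, 7 mm thick, its last 4 mm narrowed to 22 x 3.5; collar 36 mm across, 6 mm thick; head 24 x 24 mm, from 8 mm below this point to 36 mm above. x and y lie along the ribs and square to the head's flats, z up; every quarter turn is alike
- socket_mouth (a point): centre of the mouth (top, 90 mm above the table) of the round steel hub, 48 mm across, on the grey bench drive; fixed, does not turn. Its slots, 10 mm wide and 29 mm deep, form a cross along x and y of this point, z up; the foot fits in any quarter turn. When the collar's underside lies on the mouth, spindle_mid is 14 mm above this point. The rest of the drive is lower
- plunger (a joint): brass spring plunger on the hub's axis, in m: 0 is up (its top 14 mm below the mouth), grows as it is pressed down; 0.008 when the spindle is home. Spring force 5 N at 0, 10 N at 0.008; a spindle let go is pushed up again by 8 mm
- beaker_large (a point): glass beaker, 75 mm across and 93 mm high, standing between cabinet and drive; point half-way up; z is its axis. Bystander
- beaker_small (a point): glass beaker, 58 mm across and 71 mm high, standing between cabinet and drive; point half-way up; z is its axis. Bystander
Not all that is in view belongs to the job. Leave any brown or orange look-alike of the part that bears beaker_small alone.

How it is judged:
By the outcome, as a careful person would: the job done as asked, in the order asked, and still so for the second after the job is handed in, while the arm keeps its last pose, push and grip.
It also fails if it takes over 64 s, if anything falls off the work surface, if the arm or the gripper's body presses on something with over 40 N, if the wrist force passes 120 N, or if a joint passes its speed limit or range.

## Working session

There is one attempt and no reset: what is moved stays moved. The work goes in short steps, Python scripts to look and compute and a shell command to move; the robot and the scene stay as the last step left them, time stands still between calls to the robot, and variables do not carry over. Pictures are saved under pics/ and viewed, at most 10 in all, crops included, and the job is handed in when it is done.

```bash
mkdir -p pics; ls; cat > h.py <<'E'
import cv2, numpy as np
from cell import telemetry, vision, ticket
def cal(n):
    c=vision.get_calibration(n); K=np.array(c["camera_matrix"],float); R=cv2.Rodrigues(np.array(c["rvec"],float))[0]; t=np.array(c["tvec"],float).ravel(); return K,R,t
def shot(n,f):
    im,d=vision.read_camera(n); cv2.imwrite(f"pics/{f}.png",im[...,::-1]); np.save(f"pics/{f}.npy",d); return im,d
def world(n,uv,d):
    K,R,t=cal(n); uv=np.atleast_2d(uv).astype(float); d=np.ravel(d)
    p=np.c_[uv,np.ones(len(uv))]@np.linalg.inv(K).T*d[:,None]; return (p-t)@R
def plane(n,uv,z):
    K,R,t=cal(n); uv=np.atleast_2d(uv).astype(float); r=np.c_[uv,np.ones(len(uv))]@np.linalg.inv(K).T@R; c=-R.T@t
    return c+r*((z-c[2])/r[:,2])[:,None]
def proj(n,P):
    K,R,t=cal(n); q=(np.atleast_2d(P)@R.T+t)@K.T; return q[:,:2]/q[:,2:]
E
python3 - <<'E'
from h import *
for n in("side","top"):
    shot(n,n+"0"); K,R,t=cal(n); print(n,K.round(1).tolist(),(-R.T@t).round(3),R.round(2).tolist())
print(telemetry.observe())
E
```

```text
pics
side [[470.1, 0.0, 319.2], [0.0, 470.1, 237.9], [0.0, 0.0, 1.0]] [0.335 0.742 0.406] [[-0.95, -0.31, -0.03], [-0.09, 0.37, -0.93], [0.3, -0.88, -0.38]]
top [[480.8, 0.0, 330.0], [0.0, 480.8, 237.7], [0.0, 0.0, 1.0]] [ 0.547 -0.013  0.958] [[-0.01, -1.0, 0.0], [-1.0, 0.01, -0.08], [0.08, -0.0, -1.0]]
{'time': 0.1, 'qpos': array([ 1.12602075e+00,  3.42666832e-01,  1.52491175e+00,  8.99463360e-06,
        1.27538128e+00, -1.46019009e-01]), 'qvel': array([-0.00057547, -0.00164339, -0.00193097,  0.00012447, -0.00022129,
       -0.00012815]), 'joint_efforts': array([ 2.36665393e-03, -4.31997728e+01, -2.44696230e+01,  7.20825372e-02,
        5.24606660e-02, -6.51111532e-05]), 'tool_pos': array([0.15446274, 0.50164596, 0.40411053]), 'tool_rot': array([-3.14024125e+00, -2.07438868e-04,  2.84283332e+00]), 'contact_force': array([ 0.29694413, -0.74495761,  0.29760848]), 'torque': array([ 0.00154084, -0.03152224,  0.03368809]), 'grip_force': 0.0, 'opening': 0.09187664197978213}
```

View pics/side0.png

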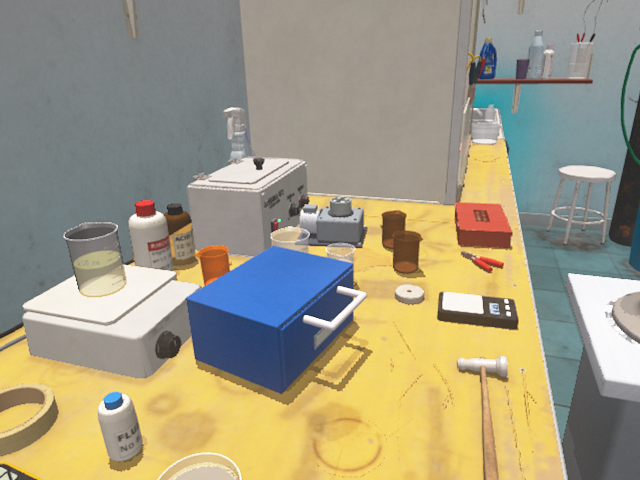

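View pics/top0.png

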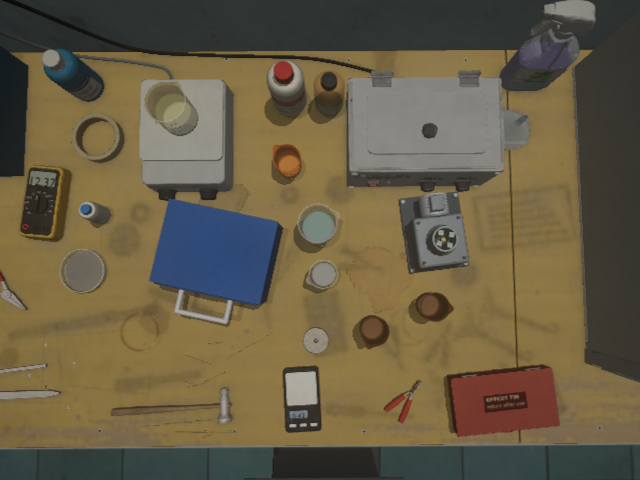

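```bash
python3 - <<'E'
from h import *
im=cv2.imread("pics/top0.png"); d=np.load("pics/top0.npy"); s=cv2.imread("pics/side0.png"); ds=np.load("pics/side0.npy")
hsv=cv2.cvtColor(im,cv2.COLOR_BGR2HSV)
m=cv2.inRange(hsv,(105,150,60),(125,255,255)); m[:190]=0;m[:,:140]=0;m[310:]=0
c=max(cv2.findContours(m,0,2)[0],key=cv2.contourArea)
pts=plane("top",c[:,0],0.1)[:,:2]; r=cv2.minAreaRect((pts*1000).astype(np.float32)); print("cab rect",r,cv2.boxPoints(r).round(0).tolist())
print("cab z",world("top",[[215,250],[190,230]],d[[250,230],[215,190]]).round(3), "side cab top", world("side",[[270,290]],ds[290,270]).round(3))
w=cv2.inRange(hsv,(0,0,150),(180,60,255)); w[:285]=0;w[330:]=0;w[:,:170]=0;w[:,240:]=0
v,u=np.nonzero(w); P=world("top",np.c_[u,v],d[v,u]); print("handle n",len(u),"z",np.percentile(P[:,2],[5,25,50,75,95]).round(3))
k=P[:,2]>.06; v,u=v[k],u[k]
Q=plane("top",np.c_[u,v],.085)[:,:2]*1000; rr=cv2.minAreaRect(Q.astype(np.float32)); print("handle rect",rr,cv2.boxPoints(rr).round(0).tolist())
# hub
print("hub z",[world("top",[[a,b]],d[b,a]).round(3).tolist() for a,b in((444,228),(433,240),(456,240),(444,239),(410,250))])
print("side hub",[world("side",[[a,b]],ds[b,a]).round(3).tolist() for a,b in((340,201),(330,201),(350,201))])
for n,(a,b) in dict(large=(319,225),small=(323,275)).items(): print(n,plane("top",[[a,b]],.05).round(3),world("top",[[a,b]],d[b,a]).round(3))
A=cv2.resize(im[190:280,395:480],None,fx=6,fy=6,interpolation=2)
B=cv2.resize(s[180:250,300:370],None,fx=6,fy=6,interpolation=2);h=max(A.shape[0],B.shape[0])
C=cv2.resize(im[240:330,170:245],None,fx=3,fy=3)
A=cv2.copyMakeBorder(A,0,h-A.shape[0],0,0,0);B=cv2.copyMakeBorder(B,0,h-B.shape[0],0,0,0)
o=np.hstack([A[:,:],B])[:, :]; o=cv2.resize(o,None,fx=800/o.shape[1],fy=800/o.shape[1]); cv2.imwrite("pics/hub.png",o); print(o.shape)
E
```

```text
cab rect ((592.2222290039062, 189.14056396484375), (158.07838439941406, 122.48797607421875), 48.472354888916016) [[494.0, 171.0], [586.0, 89.0], [690.0, 208.0], [599.0, 289.0]]
cab z [[0.595 0.19  0.102]
 [0.631 0.236 0.1  ]] side cab top [[0.582 0.229 0.102]]
handle n 293 z [0.086 0.088 0.088 0.089 0.091]
handle rect ((494.3943786621094, 215.0050811767578), (95.7300796508789, 40.98542404174805), 77.98295593261719) [[464.0, 172.0], [504.0, 164.0], [524.0, 258.0], [484.0, 266.0]]
hub z [[[0.634, -0.224, 0.083]], [[0.611, -0.202, 0.088]], [[0.611, -0.244, 0.088]], [[0.614, -0.225, 0.078]], [[0.598, -0.173, 0.009]]]
side hub [[[0.608, -0.21, 0.09]], [[0.631, -0.212, 0.088]], [[0.588, -0.221, 0.088]]]
large [[0.644 0.005 0.05 ]] [[0.645 0.006 0.042]]
small [[ 0.549 -0.002  0.05 ]] [[ 0.549 -0.002  0.038]]
(465, 800, 3)
```

View pics/hub.png

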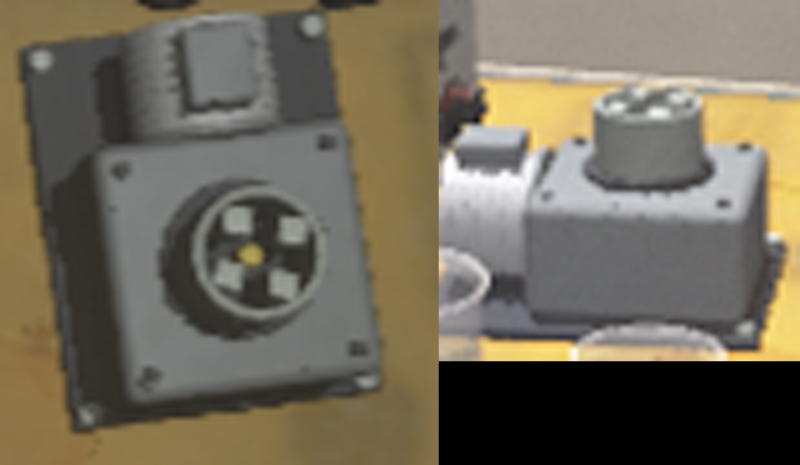

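The hub crop shows the steel hub at top-image (445,239), with dark cross slots between four light lands and brass in the middle; it is the only hub. For the handle, white things in the top view are the handle bar (204,307), the washer (316,340) and the scale pan (301,387). Only the bar is attached to the blue cabinet, so I choose it.

```bash
cat >> h.py <<'E'
def rel(target,yaw=None):
    "shift (mm, tool axes) and roll from measured pose to TCP target, tool down"
    o=telemetry.observe(); p=o["tool_pos"]; r,pt,y=o["tool_rot"]; R=np.array([[np.cos(y),np.sin(y),0],[np.sin(y),-np.cos(y),0],[0,0,-1]])
    roll=None if yaw is None else ((y-yaw+np.pi/2)%np.pi-np.pi/2)
    return (R.T@(np.array(target)-p)*1000).round(1),roll
E
python3 - <<'E'
from h import *
im=cv2.imread("pics/top0.png"); d=np.load("pics/top0.npy"); s=cv2.imread("pics/side0.png"); ds=np.load("pics/side0.npy")
# side handle
hs=cv2.cvtColor(s,cv2.COLOR_BGR2HSV); w=cv2.inRange(hs,(0,0,190),(180,40,255)); w[:285]=0;w[330:]=0;w[:,:300]=0;w[:,368:]=0
v,u=np.nonzero(w); P=world("side",np.c_[u,v],ds[v,u]); k=(P[:,0]>.42)&(P[:,0]<.56); P=P[k]; print("side handle n",len(P),"z",np.percentile(P[:,2],[5,50,95]).round(3))
xa=np.array([.978,-.208]); q=P[:,:2]@xa; b=q<np.percentile(q,2)+.012; print("bar mean",P[b].mean(0).round(4), P[b][:,:2].min(0),P[b][:,:2].max(0))
# hub lands
g=cv2.cvtColor(im,cv2.COLOR_BGR2GRAY); crop=g[190:280,395:480]
big=cv2.resize(crop,None,fx=8,fy=8,interpolation=cv2.INTER_CUBIC)
mm=(big>150).astype(np.uint8); n,l,st,ce=cv2.connectedComponentsWithStats(mm)
L=[]
for i in range(1,n):
    px=(ce[i]+.5)/8-.5+[395,190]
    if 250<st[i,4]<2500 and np.hypot(*(px-[445.2,239]))<10: print(st[i,4],px.round(2)); L.append(px)
W=plane("top",np.array(L),.09)[:,:2]; print("lands",W.round(4).tolist(),"centre",W.mean(0).round(4)); dd=W-W.mean(0); print("diag deg mod90",np.degrees(np.arctan2(dd[:,1],dd[:,0]))%90-45, "r",np.hypot(*dd.T).round(4))
# cabinet edges
hsv=cv2.cvtColor(im,cv2.COLOR_BGR2HSV); m=cv2.inRange(hsv,(100,120,40),(130,255,255)); m[:190]=0;m[320:]=0;m[:,:140]=0;m[:,300:]=0
m=cv2.morphologyEx(m,cv2.MORPH_OPEN,np.ones((3,3)));v,u=np.nonzero(m); Z=world("top",np.c_[u,v],d[v,u])[:,2]; k=Z>.095
r=cv2.minAreaRect((plane("top",np.c_[u,v][k],.1)[:,:2]*1000).astype(np.float32)); print("cab",r)
print("move", rel([.479,.218,.30],1.362))
E
```

```text
side handle n 532 z [0.084 0.087 0.088]
bar mean [0.4754 0.2251 0.0865] [0.46079698 0.1726847 ] [0.49168943 0.26814572]
739 [440.51 232.36]
399 [450.93 234.44]
486 [438.73 243.1 ]
449 [449.51 245.03]
lands [[0.6249, -0.2158], [0.621, -0.2346], [0.6054, -0.2121], [0.6018, -0.2315]] centre [ 0.6133 -0.2235]
diag deg mod90 [-11.48402049 -10.15675234 -10.38390896 -10.08143638] r [0.014  0.0135 0.0139 0.014 ]
cab ((592.0704956054688, 192.35153198242188), (200.93101501464844, 152.27345275878906), 77.3765869140625)
move (array([-393.6, -175.6,  104.1]), np.float64(1.4808333201340207))
```

```bash
python3 -m crank '[[-0.43,-394,-175,104,1.49],[-0.43,-394,-175,104,1.49],[-0.43,-394,-175,104,1.49],[-0.43,-394,-175,104,1.49],[-0.43,-394,-175,104,1.49],[-0.43,-394,-175,104,1.49],[-0.43,-394,-175,104,1.49],[-0.43,-394,-175,104,1.49],[-0.43,-394,-175,104,1.49],[-0.43,-394,-175,104,1.49],[-0.43,-394,-175,104,1.49],[-0.43,-394,-175,104,1.49]]' 20
python3 - <<'E'
from h import *
print(rel([.4798,.2175,.245],1.351)); shot("side","side1"); shot("top","top1")
a=cv2.imread("pics/side1.png")[170:410,180:420];b=cv2.imread("pics/top1.png")[180:360,110:290]
cv2.imwrite("pics/c1.png",np.hstack([cv2.resize(a,(400,400)),cv2.resize(b,(400,400))]))
E
```

```text
time: 1.1
tool_pos: [0.4827, 0.215, 0.2989]
tool_rot: [-3.141, 0.002, 1.342]
contact_force: [-0.1, -0.4, -0.7]
opening: 0.0265
grip_force: 0.0
(array([ 1.8, -3.4, 53.9]), np.float64(-0.009152492040768845))
```

View pics/c1.png

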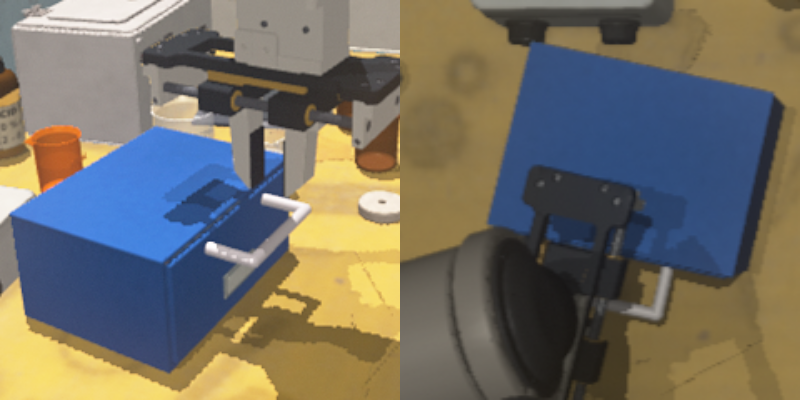

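The crop shows the fingers straddling the bar line, closing across it: left crop, tips (275,190) and bar middle (265,235). I descend and close.

```bash
python3 -m crank '[[-0.43,2,-3.4,0,-0.009],[-0.43,2,-3.4,15,-0.009],[-0.43,2,-3.4,30,-0.009],[-0.43,2,-3.4,44,-0.009],[-0.43,2,-3.4,54,-0.009],[-0.43,2,-3.4,54,-0.009],[-1,2,-3.4,54,-0.009],[-1,2,-3.4,54,-0.009],[-1,2,-3.4,54,-0.009],[-1,2,-3.4,54,-0.009]]' 20
```

```text
time: 2.03
tool_pos: [0.4766, 0.2215, 0.2476]
tool_rot: [3.141, -0.001, 1.362]
contact_force: [-1.4, 2.6, 4.1]
opening: 0.0093
grip_force: 20.0
```

Gripping the 10 mm bar. Now I pull 77 mm along tool −y.

```bash
python3 -m crank '[[-1,0,-8,0,0],[-1,0,-18,0,0],[-1,0,-29,0,0],[-1,0,-40,0,0],[-1,0,-51,0,0],[-1,0,-62,0,0],[-1,0,-72,0,0],[-1,0,-77,0,0],[-1,0,-77,0,0],[-0.4,0,-77,0,0],[-0.4,0,-77,0,0],[-0.4,0,-77,0,0]]'
python3 -m crank '[[-0.4,0,0,-15,0],[-0.4,0,0,-35,0],[-0.4,0,0,-60,0],[-0.4,0,-30,-90,0],[0.1,0,-70,-110,0],[0.1,0,-110,-110,0],[0.1,0,-140,-110,0],[0.1,0,-160,-110,0],[0.1,0,-160,-110,0]]'
python3 - <<'E'
from h import *
shot("side","side2"); shot("top","top2")
a=cv2.imread("pics/side2.png")[170:410,180:420];b=cv2.imread("pics/top2.png")[200:360,130:290]
cv2.imwrite("pics/c2.png",np.hstack([cv2.resize(a,(400,400)),cv2.resize(b,(400,400),interpolation=2)]))
E
```

```text
time: 3.03
tool_pos: [0.4003, 0.237, 0.2463]
tool_rot: [-3.14, 0.001, 1.362]
contact_force: [-0.5, 0.1, 0.5]
opening: 0.0242
grip_force: 0.0
time: 3.78
tool_pos: [0.2412, 0.27, 0.3563]
tool_rot: [-3.139, 0.002, 1.364]
contact_force: [0.3, -0.1, -0.5]
opening: 0.0497
grip_force: 0.0
```

View pics/c2.png

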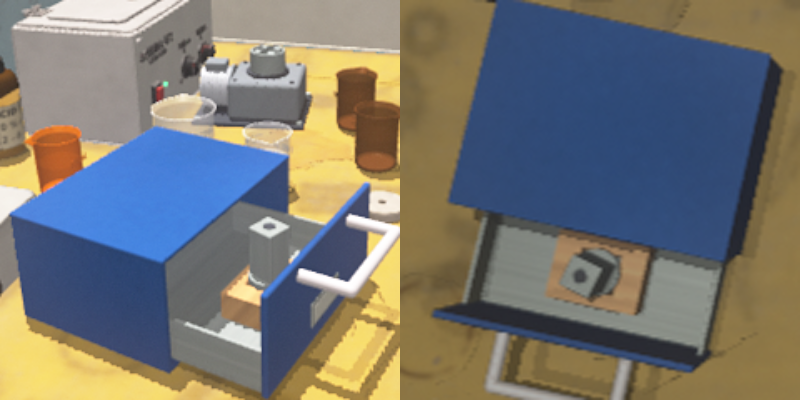

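The drawer is open and the spindle's head is bared, turned relative to the drawer: right crop (584,276) = top px ≈(203,310). Next I measure its top face.

```bash
python3 - <<'E'
from h import *
for n,box in(("top",(185,290,225,330)),("side",(310,290,370,350))):
    if n=="side": box=(325,295,360,335)
    im=cv2.imread(f"pics/{n}2.png"); d=np.load(f"pics/{n}2.npy")
    if n=="side": # crop scale .6, offset 180,170 -> head at (268,228)
        box=(325,295,360,345)
    x0,y0,x1,y1=box; v,u=np.mgrid[y0:y1,x0:x1]; P=world(n,np.c_[u.ravel(),v.ravel()],d[y0:y1,x0:x1].ravel())
    k=np.hypot(P[:,0]-.4917,P[:,1]-.2149)<.035
    z=P[k,2]; print(n,k.sum(),np.histogram(z,bins=np.arange(0,.13,.008)))
    zt=np.percentile(z[z<.12],98); t=k&(P[:,2]>zt-.006)&(P[:,2]<zt+.006)
    uv=np.c_[u.ravel(),v.ravel()][t]; W=plane(n,uv,zt)[:,:2]*1000
    print("ztop",zt.round(4),"n",t.sum(),"mean",W.mean(0),"rect",cv2.minAreaRect(W.astype(np.float32)))
a=cv2.resize(cv2.imread("pics/top2.png")[290:330,180:230],None,fx=10,fy=10,interpolation=2)
b=cv2.resize(cv2.imread("pics/side2.png")[290:350,320:370],(333,400),interpolation=2)
cv2.imwrite("pics/c3.png",np.hstack([a[:400],b][:2]))
E
```

```text
top 930 (array([  0,  12,   1,  10, 479, 115,  14,  21,  18,  21, 117,  75,  46,
         1,   0,   0]), array([0.   , 0.008, 0.016, 0.024, 0.032, 0.04 , 0.048, 0.056, 0.064,
       0.072, 0.08 , 0.088, 0.096, 0.104, 0.112, 0.12 , 0.128]))
ztop 0.1017 n 47 mean [521.50163826 207.03859524] rect ((522.5838623046875, 208.9302978515625), (37.956783294677734, 5.5032501220703125), 78.43154907226562)
side 947 (array([  0,   0,   0,   3, 104, 102, 116, 121, 125, 126, 250,   0,   0,
         0,   0,   0]), array([0.   , 0.008, 0.016, 0.024, 0.032, 0.04 , 0.048, 0.056, 0.064,
       0.072, 0.08 , 0.088, 0.096, 0.104, 0.112, 0.12 , 0.128]))
ztop 0.0872 n 237 mean [483.43702599 222.45624008] rect ((483.4730224609375, 222.43663024902344), (30.272930145263672, 29.284038543701172), 65.65357208251953)
```

View pics/c3.png

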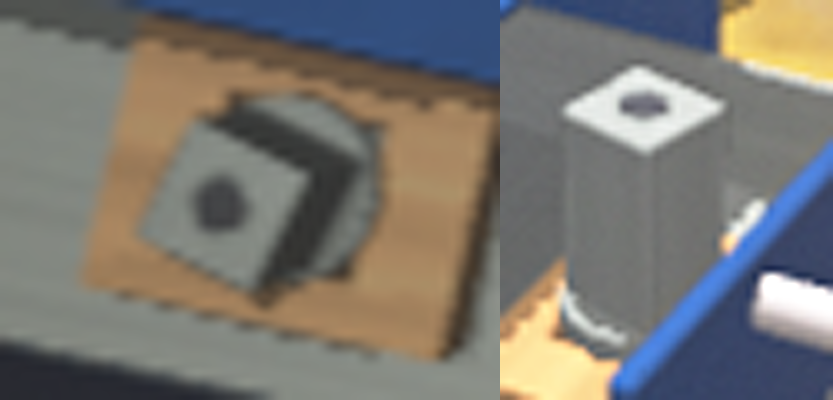

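```bash
python3 - <<'E'
from h import *
c={"top":np.array([(200,115),(308,178),(262,295),(137,235)])/10+[179.5,289.5],"side":(np.array([(642,66),(725,106),(650,153),(562,108)])-[500,0])/6.66+[319.5,289.5]}
hole={"top":np.array([220,205])/10+[179.5,289.5],"side":np.array([144,104])/6.66+[319.5,289.5]}
rays={}
for n in c:
    W=plane(n,c[n],.086)[:,:2]*1000; d=np.roll(W,-1,0)-W; print(n,W.round(1).tolist(),"mean",W.mean(0).round(1),"hole",(plane(n,hole[n],.086)[0]*1000).round(1),"len",np.hypot(*d.T).round(1),"ang",(np.degrees(np.arctan2(d[:,1],d[:,0]))%90).round(1))
    K,R,t=cal(n); o=-R.T@t; rays[n]=(o,plane(n,hole[n],0)[0]-o)
A=np.c_[rays["top"][1],-rays["side"][1]]; s=np.linalg.lstsq(A,rays["side"][0]-rays["top"][0],rcond=None)[0]
for i,n in enumerate(rays): print(rays[n][0]+s[i]*rays[n][1])
d=np.load("pics/top2.npy"); im=cv2.imread("pics/top2.png")
v,u=np.mgrid[298:322,190:215]; v=v.ravel();u=u.ravel();P=world("top",np.c_[u,v],d[v,u]); k=(P[:,2]>.08)&(P[:,2]<.092)
W=plane("top",np.c_[u,v][k],.086)[:,:2]*1000; print("depth mask",k.sum(),W.mean(0),cv2.minAreaRect(W.astype(np.float32)))
print("tool",telemetry.observe()["tool_rot"])
E
```

```text
top [[503.8, 220.4], [492.5, 200.8], [471.7, 208.8], [482.5, 231.4]] mean [487.6 215.4] hole [487.8 216.6  86. ] len [22.6 22.2 25.  24. ] ang [59.9 69.  64.4 62.8]
side [[490.1, 201.1], [469.8, 212.1], [479.4, 233.4], [501.0, 221.6]] mean [485.1 217. ] hole [485.6 215.7  86. ] len [23.1 23.4 24.6 23.2] ang [61.6 65.7 61.3 62.1]
[0.48777039 0.21652494 0.08615451]
[0.48552095 0.21588989 0.08614007]
depth mask 192 [488.09488936 214.53109109] ((488.3116149902344, 214.09481811523438), (25.121234893798828, 24.53693199157715), 63.518436431884766)
tool [3.14145806e+00 3.63685426e-04 1.36341921e+00]
```

Both views agree: head top at z 0.086, axis at (0.487, 0.216), flats at about 63°. I choose closing along 63°, which is clear of the front panel.

```bash
python3 -c "
from h import *
print(rel([.487,.2157,.300],2.671))"
```

```text
(array([ -3.5, 248.7,  56.7]), np.float64(-1.3075807876070016))
```

```bash
python3 -m crank '[[0,-3.5,249,57,-1.31],[0,-3.5,249,57,-1.31],[0,-3.5,249,57,-1.31],[0,-3.5,249,57,-1.31],[0,-3.5,249,57,-1.31],[0,-3.5,249,57,-1.31],[0,-3.5,249,57,-1.31],[0,-3.5,249,57,-1.31],[0,-3.5,249,57,-1.31],[0,-3.5,249,57,-1.31],[0,-3.5,249,57,-1.31],[0,-3.5,249,57,-1.31]]'
python3 - <<'E'
from h import *
shot("side","side3"); print(rel([.487,.2157,.231],2.671))
a=cv2.imread("pics/side3.png")[170:410,220:460]
cv2.imwrite("pics/c4.png",cv2.resize(a,(500,500)))
E
```

```text
time: 4.88
tool_pos: [0.4888, 0.2142, 0.2988]
tool_rot: [-3.141, -0.001, 2.673]
contact_force: [0.7, -0.1, -0.2]
opening: 0.0461
grip_force: 0.0
(array([ 2. ,  0.4, 68. ]), np.float64(-0.002340836075687136))
```

View pics/c4.png

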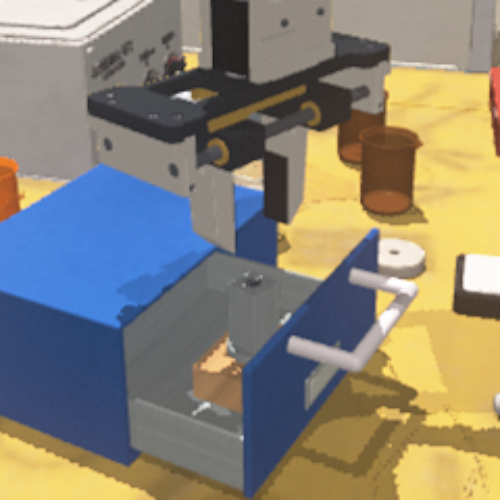

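The fingers stand above either side of the head (crop (250,285)). I descend and grip.

```bash
python3 -m crank '[[0,2,0.4,12,0],[0,2,0.4,28,0],[0,2,0.4,44,0],[0,2,0.4,58,0],[0,2,0.4,67,0],[0,2,0.4,67,0],[-1,2,0.4,67,0],[-1,2,0.4,67,0],[-1,2,0.4,67,0],[-1,2,0.4,67,0],[-1,2,0.4,67,0]]' 45
```

```text
time: 5.85
tool_pos: [0.4863, 0.2166, 0.2335]
tool_rot: [3.14, 0.001, 2.672]
contact_force: [0.4, -0.1, 2.4]
opening: 0.0235
grip_force: 45.0
```

```bash
python3 -m crank '[[-1,0,0,-8,0],[-1,0,0,-20,0],[-1,0,0,-36,0],[-1,0,0,-54,0],[-1,0,0,-72,0],[-1,0,0,-90,0],[-1,0,0,-108,0],[-1,0,0,-124,0],[-1,0,0,-134,0],[-1,0,0,-138,0],[-1,0,0,-138,0],[-1,0,0,-138,0]]'
python3 -c "
from h import *
o=telemetry.observe();print(o['opening'],o['contact_force'])
print(rel([.6133,-.2235,.365],np.radians(169.5)))"
```

```text
time: 6.85
tool_pos: [0.4858, 0.2165, 0.3701]
tool_rot: [-3.141, -0.001, 2.672]
contact_force: [0.2, -0.3, -2.0]
opening: 0.0234
grip_force: 45.0
0.023424754446673888 [ 0.20014693 -0.26555146 -2.04070435]
(array([-312.8, -334.6,    5.1]), np.float64(-0.28655848406876494))
```

```bash
python3 -m crank '[[-1,-10,-11,0,0],[-1,-28,-30,0,-0.03],[-1,-52,-56,0,-0.06],[-1,-78,-83,0,-0.09],[-1,-104,-111,0,-0.12],[-1,-130,-139,0,-0.15],[-1,-156,-167,0,-0.18],[-1,-182,-195,0,-0.2],[-1,-208,-222,0,-0.22],[-1,-234,-250,0,-0.24],[-1,-260,-278,0,-0.26],[-1,-285,-305,0,-0.286]]'
python3 -m crank '[[-1,-18,-25,5,0],[-1,-26,-33,5,0],[-1,-28,-34,5,0],[-1,-28,-34,5,0],[-1,-28,-34,5,0]]'
python3 - <<'E'
from h import *
print(rel([.6133,-.2235,.365],np.radians(169.5)))
shot("side","side4"); shot("top","top4")
a=cv2.imread("pics/side4.png")[60:260,240:440];b=cv2.imread("pics/top4.png")[160:300,380:520]
cv2.imwrite("pics/c5.png",np.hstack([cv2.resize(a,(400,400),interpolation=2),cv2.resize(b,(400,400),interpolation=2)]))
E
```

```text
time: 7.85
tool_pos: [0.6022, -0.1865, 0.369]
tool_rot: [3.141, -0.003, 2.958]
contact_force: [0.9, -1.1, -1.4]
opening: 0.024
grip_force: 45.0
time: 8.27
tool_pos: [0.6233, -0.222, 0.3648]
tool_rot: [3.141, -0.002, 2.959]
contact_force: [-0.0, -0.4, -1.5]
opening: 0.0234
grip_force: 45.0
(array([ 9.5, -3.3, -0.2]), np.float64(0.0001966192319469151))
```

View pics/c5.png

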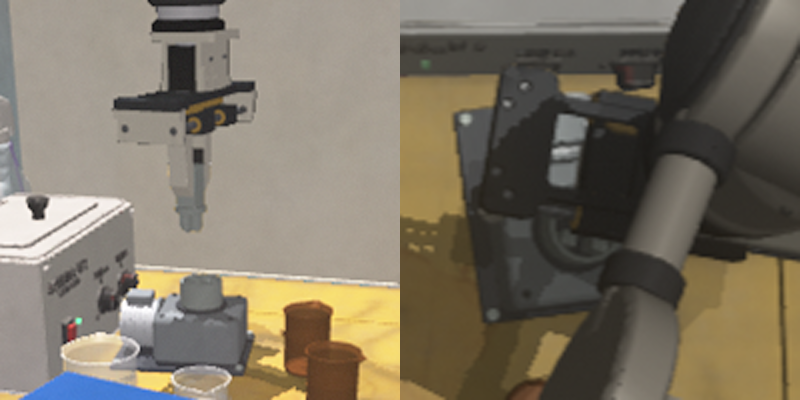

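The crop shows the spindle held upright above the hub, about 10 mm too far in +x. I measure the hub in the side view as well.

```bash
python3 - <<'E'
from h import *
s=cv2.imread("pics/side0.png"); ds=np.load("pics/side0.npy")
v,u=np.mgrid[190:215,322:360]; v=v.ravel();u=u.ravel(); P=world("side",np.c_[u,v],ds[v,u]); k=(P[:,2]>.084)&(P[:,2]<.096)
W=plane("side",np.c_[u,v][k],.09)[:,:2]*1000; print("side mouth",k.sum(),cv2.minEnclosingCircle(W.astype(np.float32)))
g=cv2.cvtColor(s,cv2.COLOR_BGR2GRAY)[190:215,322:360]; big=cv2.resize(g,None,fx=8,fy=8,interpolation=2)
n,l,st,ce=cv2.connectedComponentsWithStats((big>165).astype(np.uint8)); px=(ce+.5)/8-.5+[322,190]
for i in range(1,n):
    if st[i,4]>100: print(st[i,4],(plane("side",px[i],.09)[0,:2]*1000).round(1))
d=np.load("pics/top0.npy"); v,u=np.mgrid[222:256,428:462]; v=v.ravel();u=u.ravel(); P=world("top",np.c_[u,v],d[v,u]); k=(P[:,2]>.084)&(P[:,2]<.096)
W=plane("top",np.c_[u,v][k],.09)[:,:2]*1000; print("top mouth",k.sum(),cv2.minEnclosingCircle(W.astype(np.float32)))
E
```

```text
side mouth 159 ((605.8991088867188, -215.39291381835938), 33.39987564086914)
25855 [ 606.  -204.7]
750 [ 602.2 -207.5]
top mouth 338 ((613.7045288085938, -223.664306640625), 24.542261123657227)
```

```bash
python3 -m crank '[[-1,5,-2,0,0],[-1,9.5,-3.3,5,0],[-1,9.5,-3.3,20,0],[-1,9.5,-3.3,35,0],[-1,9.5,-3.3,43,0],[-1,9.5,-3.3,45,0],[-1,9.5,-3.3,45,0],[-1,9.5,-3.3,45,0]]'
python3 - <<'E'
from h import *
print(rel([.6135,-.2236,.320],np.radians(169.5)))
shot("side","side5"); shot("top","top5")
a=cv2.imread("pics/side5.png")[150:250,290:390];b=cv2.imread("pics/top5.png")[190:290,395:495]
cv2.imwrite("pics/c6.png",np.hstack([cv2.resize(a,(500,500),interpolation=2),cv2.resize(b,(300,300),interpolation=2)]) if 0 else np.hstack([cv2.resize(a,(500,500),interpolation=2),cv2.copyMakeBorder(cv2.resize(b,(300,300),interpolation=2),0,200,0,0,0)]))
E
```

```text
time: 9.03
tool_pos: [0.6136, -0.2245, 0.3214]
tool_rot: [-3.141, 0.001, 2.958]
contact_force: [0.7, 0.4, -1.0]
opening: 0.0237
grip_force: 45.0
(array([0.2, 0.8, 1.4]), np.float64(-0.0004215381536036844))
```

View pics/c6.png

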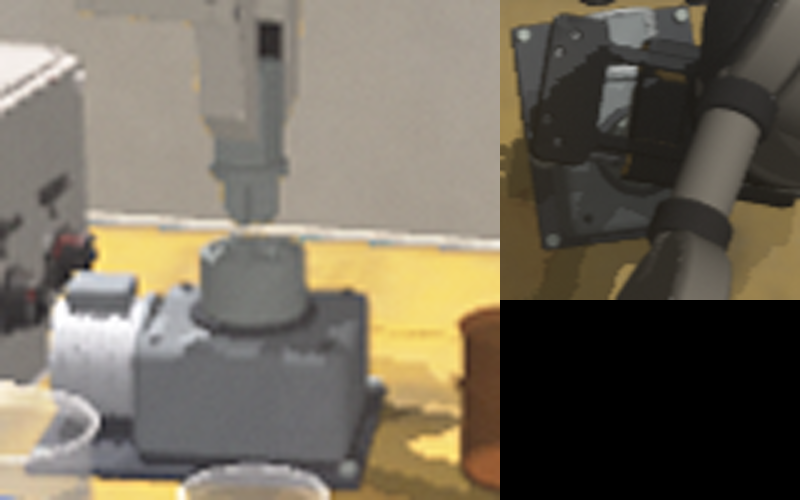

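In the side crop the collar spans columns 212–288 and the hub mouth 200–305, so the spindle is about 1 mm off to the left (+x). I correct that and descend 19 mm gently.

```bash
python3 -m crank '[[-1,1.2,0.8,2,0],[-1,1.2,0.8,5,0],[-1,1.2,0.8,8,0],[-1,1.2,0.8,11,0],[-1,1.2,0.8,14,0],[-1,1.2,0.8,17,0],[-1,1.2,0.8,19,0],[-1,1.2,0.8,19,0],[-1,1.2,0.8,19,0]]'
```

```text
time: 9.88
tool_pos: [0.6125, -0.2235, 0.3015]
tool_rot: [3.141, -0.0, 2.958]
contact_force: [-0.2, 0.4, -1.3]
opening: 0.0239
grip_force: 45.0
```

The foot is 8 mm below the mouth with no contact force, so it has entered the slots. I go on towards home.

```bash
python3 -m crank '[[-1,0,0,2,0],[-1,0,0,5,0],[-1,0,0,8,0],[-1,0,0,10,0],[-1,0,0,12,0],[-1,0,0,13,0],[-1,0,0,13,0],[-1,0,0,13,0]]' 55
```

```text
time: 10.55
tool_pos: [0.6125, -0.2235, 0.2899]
tool_rot: [-3.141, 0.001, 2.958]
contact_force: [-1.2, 1.4, 6.7]
opening: 0.0238
grip_force: 55.0
```

```bash
python3 -m crank '[[-1,0,0,1,0],[-1,0,0,2,0],[-1,0,0,3,0],[-1,0,0,3.5,0],[-1,0,0,3.5,0],[-1,0,0,3.5,0]]'
```

```text
time: 11.05
tool_pos: [0.6125, -0.2234, 0.2875]
tool_rot: [-3.141, 0.002, 2.958]
contact_force: [-4.4, 2.2, 12.5]
opening: 0.024
grip_force: 55.0
```

```bash
python3 -m crank '[[-1,0,0,0.8,0],[-1,0,0,1.2,0],[-1,0,0,1.2,0],[-1,0,0,1.2,0]]'
python3 - <<'E'
from h import *
shot("side","side6"); o=telemetry.observe(); print(o["contact_force"],o["tool_pos"],o["grip_force"])
a=cv2.imread("pics/side6.png"); cv2.imwrite("pics/c7.png",np.hstack([cv2.resize(a[170:230,310:370],(480,480),interpolation=2),cv2.resize(a[180:420,150:310],(320,480))]))
E
```

```text
time: 11.38
tool_pos: [0.6124, -0.2234, 0.2875]
tool_rot: [-3.141, 0.003, 2.958]
contact_force: [-7.4, 2.4, 18.1]
opening: 0.0237
grip_force: 55.0
[-6.32803976  2.8670498  19.55018541] [ 0.61238796 -0.22335758  0.2875026 ] 55.004748702049255
```

View pics/c7.png

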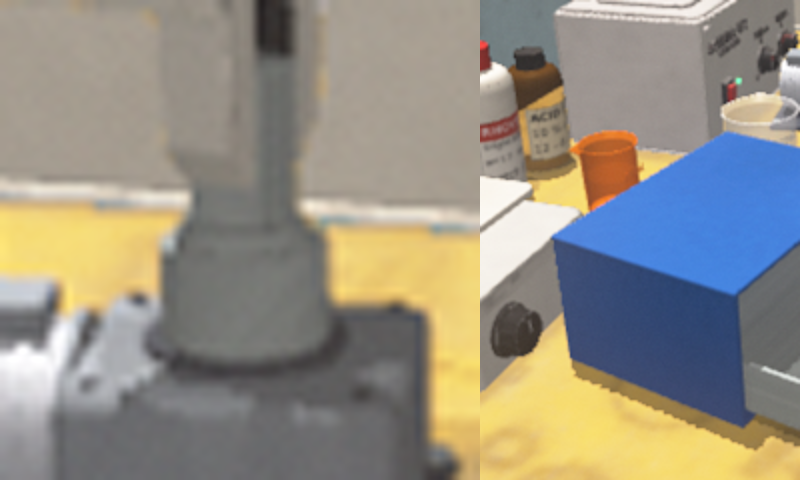

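The crop shows the collar seated on the hub (around (245,235)) with no gap. The height stays at the predicted 0.2875 m while the push rises past the spring's 10 N, so the spindle is home and still gripped.

```bash
python3 -c "
from cell import ticket
print(ticket.hand_in())"
```

```text
the job is handed in; nothing more can be done
None
```

The job is handed in: the drawer is open and the spindle is seated with its collar against the hub, still gripped at 55 N and pressed down with about 20 N; the arm stayed clear of both beakers throughout, though I took no final full view of them.

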